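# Open the red-capped descaler tub

## Task

Open the descaler tub, the one with the red safety cap: squeeze the cap's two black side tabs together, turn it about a quarter turn while it stays down on its neck, then lift it straight off. Set the red cap down upright inside the shallow white tray, lowering it all the way before you let go, and leave the blue-capped tub closed and alone.

Things in the scene. Friction and masses are not known exactly. Their poses are not given: they have to be found in the camera images.
- red_cap: Red safety cap, loose, 75 g, 46 mm high, 41 mm across. Origin: centre of its underside, z up. Black spring tabs on its +y and -y sides: outer faces 63 mm apart, 20 mm wide, z = 14 to 46 mm. Grip at z = 31 to 36, closing along y; fingertips not below z = 10 (collar). Each yields 6 mm against 3 to 6 N and unlocks after 4 mm: grip with 15 to 25 N. Held in, it turns freely either way.
- red_tub: White round tub with red band, 96 mm across, fixed to the table. Origin: centre of underside, z up. Shoulder at z = 100 mm, on it a notched collar 60 mm across, 8 mm high, and a neck 28 mm across, top at z = 137. The closed cap's origin is on the axis at z = 101, its axes as the tub's. Lugs hold it down until turned 50 to 130 degrees from there; then it lifts straight off, clear after 45 mm.
- blue_cap: The look-alike to leave alone: the same safety cap in blue, on an equal fixed tub with a blue band, at least 180 mm from the red one (centre to centre). Origin: centre of its underside, 101 mm above the table, z up; its top is 46 mm higher.
- tray: Shallow open white enamelled tray, 150 mm (its x) by 200 mm (its y), loose, 0.8 kg, on the table nearer the robot than the tubs. Origin: centre of its underside, z up. Floor top at z = 4 mm, rim 14 mm high, walls 4 mm thick. The cap stands upright on its own underside.
Mind the look-alikes: they are no part of the job. What is shaped like the red_tub but turquoise is not meant.

How it is judged:
On the way, in this order (a step that is already met when the one before it is completed fails the run):
1. the red cap has been turned by at least 40 degrees while still down on its neck (angle between the x axis of red_cap and the x axis of red_tub, either way round above 0.7 rad and z of red_cap in the frame of red_tub below 0.111 m and horizontal distance between red_cap and red_tub below 0.01 m), for 0.1 s.
2. the red cap has been lifted clear of the neck (z of red_cap in the frame of red_tub above 0.14 m), for 0.05 s.
3. the red cap stands in the tray while still held (z of red_cap in the frame of tray below 0.014 m and contact force between the fingers and red_cap above 0.5 N), for 0.05 s.
At the end, for the whole second after the job is handed in: The red cap stands upright (within 10 degrees), released and at rest on the tray's floor inside the rim (its centre within 60 mm along the tray's x and 85 mm along its y of the tray's centre), and the blue cap is still within 15 mm of where it was on its tub (x of red_cap in the frame of tray between -0.06 and 0.06 m and y of red_cap in the frame of tray between -0.085 and 0.085 m and z of red_cap in the frame of tray below 0.01 m and angle between red_cap's own z axis and vertical below 0.17 rad and linear speed of red_cap below 0.02 m/s and distance of blue_cap from where it was at the start of the episode below 0.015 m); the robot touches nothing.
It fails at once if the blue cap is shifted by more than 15 mm (distance of blue_cap from where it was at the start of the episode above 0.015 m).
It also fails if it takes over 45 s, if anything falls off the work surface, if the arm or the gripper's body presses on something with over 40 N, if the wrist force passes 120 N, or if a joint passes its speed limit or range.

## Robot

A 6-joint arm with a two-finger parallel gripper is mounted at the origin on the work surface. World frame = base frame: x ahead of the robot, y to its left, z up, the work surface at z = 0. Lengths are in m, angles in rad, forces in N, time in s.
With the tool pointing down it reaches from about 0.375 to 0.9 m from the base axis. Payload 3.1 kg.
Tool frame: the origin (TCP) lies at the very end of the fingers, on their centre line; the grasp point (between the pads) lies 19 mm behind it (manip.hold_point_z is the distance from the TCP to the grasp point, in m); y points along the fingers, z is the direction in which the jaws open and shut, and the axes are right-handed (so a half turn about y gives the same grasp; the last joint's range is limited). The gripper opens to 85 mm and grips with 20 to 120 N. Pads are 22 mm wide; open, the fingers measure 114 mm over their backs; the gripper's body (76 mm by 85 mm) begins 54 mm behind the grasp point. The pads swing forward as they close: fully open they stand 13 mm farther back than shut.
Start: joints at [0.97, 0.527, 1.433, -0, 1.181, -0.178], TCP at [0.256, 0.57, 0.231] pointing down, gripper open.
Joint ranges: [-3.08, 3.08], [-0.75, 2.2], [0.22, 2.44], [-1.43, 4.57], [0, 2.65], [-2.85, 2.85]. Speed limits (rad/s): [2.79, 2.79, 3.14, 3.14, 3.14, 3.14].

## Interface

Orientations are given as a unit quaternion [x, y, z, w].
In Python, from station import manip, eyes, workorder gives the robot as it stands. The module is installed in compiled form; this text tells all that it offers.
- The arm moves only by the shell command python3 -m jog 'ROWS' [OPENING] [FORCE]. ROWS is JSON, a list of rows, each a list of 2 entries, a list of its own where there are three numbers: the shift along the tool's x, y, z in cm, then the turn about the tool's y in rad. A call has 1 to 20 rows; each row is the pose to reach, as a shift and turn from the pose commanded when the call began, along the tool's axes at that moment; what a row does not reach only later rows make up. A row lasts 1/12 s, in which the tool goes at most 41.7 mm and 7.16 degrees, less where a joint would pass 70% of its speed; a pose out of reach is approached as far as the arm can. A call with a gripper value outside its range is refused whole. OPENING is the finger opening in cm, from 0 to 8.54, set as the call begins (- or left out, the last holds). The fingers move at their own pace and stop on an object; FORCE is the grip in N (left out, the last holds). Time passes only in rows, so rows that repeat a pose let the fingers close. It gives the time, the measured TCP pose, the force and the opening at its end, in the units of the state.
- manip.sense(): the state, without advancing time (a new reading comes with each control period).
- eyes.snapshot(name): name is "scene" or "top"; returns a dict with "frame" (384x512x3 uint8, red, green, blue), "vfov" (degrees; the focal length in pixels is half the picture's height over the tangent of half this angle, whatever the lens; pixels are square), "cx", "cy" (the principal point, pixels), "k1" (the pictures are not rectified: a ray, as slopes to the right and down, at radius r is drawn at 1 + k1 r^2 times it, then the intrinsics apply), "rvec" (rotation vector, rad) and "tvec" (3), from world to camera coordinates, as OpenCV has them. Camera axes: x right, y down, z forward; pixel columns grow to the right and rows downward; lengths in m; the calibration is good to about 2 mm. A picture is of the moment at which its call begins. There is no depth.
- workorder.sign_off(): hands the job in, once; it reports no verdict.
The state is a dict: "t": time; "q": joint angles; "qd": joint speeds; "tau": joint torques, N m; "tcp_pos": TCP position; "tool_rot": TCP orientation; "force": force on the tool from outside, world axes, zero at the start; "ft_torque": the same for the moment, N m; "finger_gap": opening from 0.0 (shut) to 1.0 (fully open).
Only numpy, scipy, OpenCV 4.12 (cv2) and the standard library are available. Lean on these libraries where they do the work, as an engineer would, in place of code of your own. Each camera call takes 0.05 s, during which the arm holds its last target. There are 200 camera calls.

## Working session

There is one attempt and no reset: what is moved stays moved. The work goes in short steps, Python scripts to look and compute and a shell command to move; the robot and the scene stay as the last step left them, time stands still between calls to the robot, and variables do not carry over. Pictures are saved under pics/ and viewed, about 8 in all and at most 12, crops included, and the job is handed in when it is done.

```bash
mkdir -p pics
cat > h.py <<'E'
import numpy as np, cv2
from station import manip, eyes, workorder
from scipy.spatial.transform import Rotation as R
def snap(n,f=None):
    s=eyes.snapshot(n)
    if f: cv2.imwrite(f,s["frame"][:,:,::-1])
    return s
def cam(s):
    f=192/np.tan(np.radians(s["vfov"])/2)
    return f,R.from_rotvec(np.ravel(s["rvec"])).as_matrix(),np.ravel(s["tvec"])
def px2w(s,u,v,z):
    f,M,t=cam(s); d=np.array([(u-s["cx"])/f,(v-s["cy"])/f]); p=d.copy()
    for _ in range(30): p=d/(1+s["k1"]*(p@p))
    r=M.T@np.array([*p,1]); c=-M.T@t
    return c+r*(z-c[2])/r[2]
def w2px(s,P):
    f,M,t=cam(s); q=M@np.array(P)+t; p=q[:2]/q[2]; p=p*(1+s["k1"]*(p@p))
    return p*f+[s["cx"],s["cy"]]
E
python3 - <<'E'
from h import *
for n in("scene","top"):
    s=snap(n,f"pics/{n}0.png"); f,M,t=cam(s); print(n,f,s["cx"],s["cy"],s["k1"],-M.T@t)
st=manip.sense();print(st, R.from_quat(st["tool_rot"]).as_matrix().round(3),manip.hold_point_z)
E
```

```text
scene 385.5315192500185 256.8454093093287 191.41662791680378 -0.08238341603276475 [ 0.89214901 -0.31335653  0.73260816]
top 402.54623119614115 254.50259998891357 191.80563406927246 -0.1227207856628381 [0.52155131 0.04780484 0.80026028]
{'t': 0.1, 'q': array([ 9.69524527e-01,  5.28392265e-01,  1.43377743e+00, -5.18379457e-06,
        1.18143102e+00, -1.78533014e-01]), 'qd': array([ 4.33589135e-05, -3.32909176e-03, -2.47630764e-03, -9.37694327e-04,
       -5.30584356e-04,  6.57208507e-04]), 'tau': array([-1.46494945e-04, -4.43303204e+01, -1.78585052e+01, -2.01376315e-04,
        3.88952132e-03, -8.65719016e-06]), 'tcp_pos': array([0.25602933, 0.56943506, 0.23041874]), 'tool_rot': array([ 0.6920269 , -0.14861783,  0.14808126, -0.69071227]), 'force': array([-0.60851142,  0.31259435,  0.61597377]), 'ft_torque': array([-0.0366708 ,  0.02877158,  0.03200156]), 'finger_gap': 0.9973262867689817} [[ 0.912 -0.001  0.41 ]
 [-0.41  -0.002  0.912]
 [-0.    -1.    -0.002]] 0.0187
```

View pics/scene0.png

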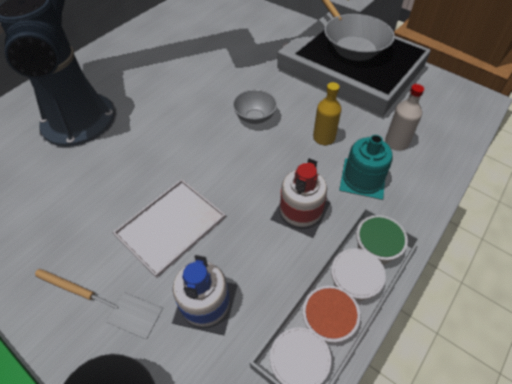

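View pics/top0.png

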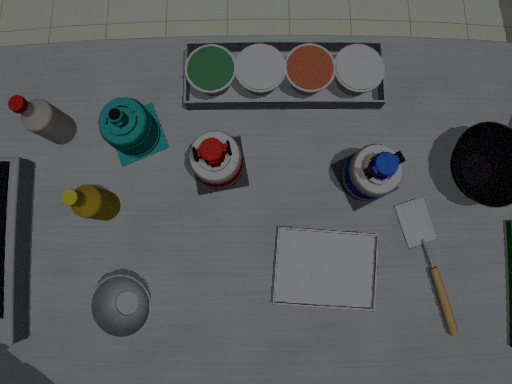

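The scene view shows the red-capped tub at (303,195), the blue one at (200,290), the turquoise look-alike at (367,165), and the tray at (170,225). In the top view they're at (212,152), (385,165), (130,125) and (325,268). The one meant is at (212,152), with its red cap, black tabs and red band. The red-topped bottle at (18,103) has no tabs. I'll confirm with enlarged crops.

Run:
```python
from h import *
a=cv2.imread("pics/top0.png")[120:200,170:260]; b=cv2.imread("pics/scene0.png")[150:240,265:345]
k=dict(interpolation=cv2.INTER_CUBIC)
A=cv2.resize(a,None,fx=6,fy=6,**k);B=cv2.resize(b,None,fx=6,fy=6,**k)
cv2.imwrite("pics/cropA.png",A);cv2.imwrite("pics/cropB.png",B)
s=snap("top")
c=[px2w(s,*p,.014) for p in((276,227),(378,229),(375,308),(272,303))]
print(np.round(c,4),np.mean(c,0))
```

```text
[[ 0.5452  0.0113  0.014 ]
 [ 0.539  -0.1897  0.014 ]
 [ 0.3858 -0.1795  0.014 ]
 [ 0.3991  0.0205  0.014 ]] [ 0.46730099 -0.08432581  0.014     ]
```

View pics/cropA.png

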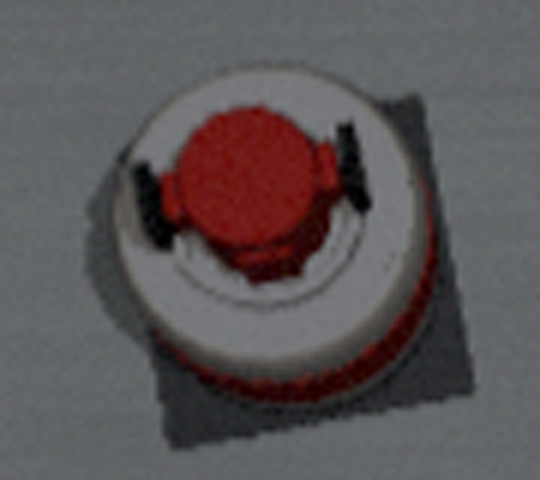

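View pics/cropB.png

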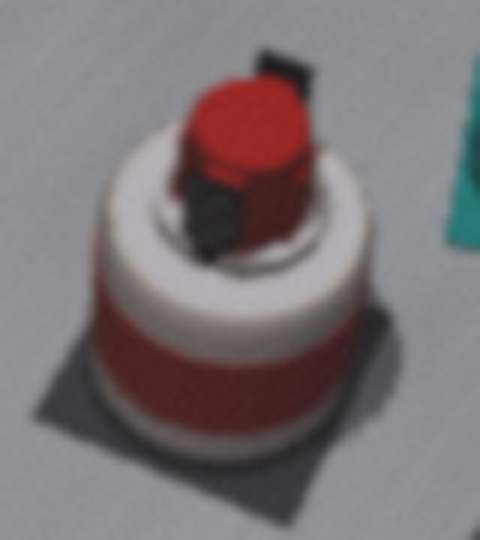

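Confirmed: red cap with black tabs and a red band. The top-disc centre in the crops is (248,176) in top and (250,123) in scene; the tabs are centred near (152,205) and (353,167).

Run:
```python
from h import *
t=snap("top");s=snap("scene")
A=lambda x,y:(170+(x+.5)/6-.5,120+(y+.5)/6-.5)
B=lambda x,y:(265+(x+.5)/6-.5,150+(y+.5)/6-.5)
ct=px2w(t,*A(248,176),.147);cs=px2w(s,*B(250,123),.147);print(ct,cs)
for a,b,z in(((172,197),(327,168),.135),((133,165),(338,125),.147),((170,448),(472,392),0.001)):
    p,q=px2w(t,*A(*a),z),px2w(t,*A(*b),z);d=q-p;print(np.linalg.norm(d),np.degrees(np.arctan2(d[1],d[0])),(p+q)/2)
c=[px2w(s,*p,.014) for p in((116,233),(182,183),(225,216),(158,271))]
print(np.round(c,4),np.mean(c,0))
C=(ct+cs)/2
print("blue",px2w(t,385,163,.147))
st=manip.sense();M=R.from_quat(st["tool_rot"]).as_matrix()
print("shift cm",100*M.T@(C-st["tcp_pos"]),np.degrees(np.arctan2(M[1,2],M[0,2])))
```

```text
[0.67116311 0.12375388 0.147     ] [0.66930341 0.12329004 0.147     ]
0.04447738104927521 -79.82484207604509 [0.67204172 0.12472344 0.135     ]
0.05800021928832681 -79.38175270642019 [0.68001983 0.12733797 0.147     ]
0.10264716094285782 -79.87429999348912 [0.62111167 0.11571505 0.001     ]
[[ 0.3884 -0.1753  0.014 ]
 [ 0.4075  0.0117  0.014 ]
 [ 0.5485  0.0035  0.014 ]
 [ 0.5266 -0.1806  0.014 ]] [ 0.46774384 -0.08515763  0.014     ]
blue [ 0.64553041 -0.16610847  0.147     ]
shift cm [ 56.06416981   8.39547936 -23.69497556] 65.77615911234396
```

```bash
python3 -m jog '[[[0,-2,0],0],[[1,-5,-0.4],0],[[3,-8,-1.3],0],[[6,-10,-2.5],-0.05],[[9.5,-10,-4],-0.1],[[13,-10,-5.5],-0.15],[[16.5,-10,-7],-0.2],[[20,-10,-8.5],-0.25],[[23.5,-10,-10],-0.3],[[27,-10,-11.4],-0.35],[[30.5,-10,-12.9],-0.4],[[34,-10,-14.4],-0.45],[[37.5,-10,-15.8],-0.5],[[41,-10,-17.3],-0.55],[[44.5,-10,-18.8],-0.6],[[48,-10,-20.3],-0.6],[[51.5,-10,-21.8],-0.6],[[54,-10,-22.8],-0.6],[[55.5,-10,-23.5],-0.6],[[56.06,-10,-23.7],-0.6]]' 8.5 20
python3 - <<'E'
from h import *
import json
s=snap("top","pics/top1.png");snap("scene","pics/scene1.png")
st=manip.sense();M=R.from_quat(st["tool_rot"]).as_matrix()
print(st["t"],st["tcp_pos"],np.degrees(np.arctan2(M[1,2],M[0,2])),st["q"],M.round(4))
for z in(.1145,):print(100*M.T@(np.array([.6702,.1235,z])-st["tcp_pos"]))
E
```

```text
t: 1.92
tcp_pos: [0.6717, 0.1213, 0.3306]
tool_rot: [0.705, 0.061, -0.062, -0.704]
force: [-0.9, -0.6, 0.1]
finger_gap: 0.995
2.0167 [0.67029642 0.12358264 0.33074014] 100.09511205636883 [ 1.84915393e-02  5.26576040e-01  1.15075940e+00  5.67346605e-04
  1.46558457e+00 -1.72855816e+00] [[ 9.845e-01 -1.300e-03 -1.753e-01]
 [ 1.753e-01  5.000e-04  9.845e-01]
 [-1.200e-03 -1.000e+00  8.000e-04]]
[ 1.54893488e-02  2.16240002e+01 -2.30023332e-02]
```

```bash
python3 -m jog '[[[0,1.5,0],0],[[0,4,0],0],[[0,7,0],0],[[0,10,0],0],[[0,12.5,0],0],[[0,14.5,0],0],[[0,16,0],0],[[0,17.5,0],0],[[0,19,0],0],[[0,20.2,0],0],[[0,21,0],0],[[0,21.6,0],0],[[0,21.6,0],0]]' 8.5 20
python3 - <<'E'
from h import *
s=snap("top");q=snap("scene")
k=dict(interpolation=cv2.INTER_CUBIC)
a=cv2.resize(q["frame"][120:240,250:370,::-1],None,fx=4.5,fy=4.5,**k)
cv2.imwrite("pics/c2.png",a)
st=manip.sense();print(st["tcp_pos"],st["force"],st["finger_gap"])
E
```

```text
t: 3.1
tcp_pos: [0.6693, 0.1246, 0.1143]
tool_rot: [-0.704, -0.062, 0.064, 0.704]
force: [-0.5, -0.5, 0.1]
finger_gap: 0.996
[0.67061816 0.12410364 0.11581382] [ 0.239532    0.9132545  -0.42753873] 0.9961424522057093
```

View pics/c2.png

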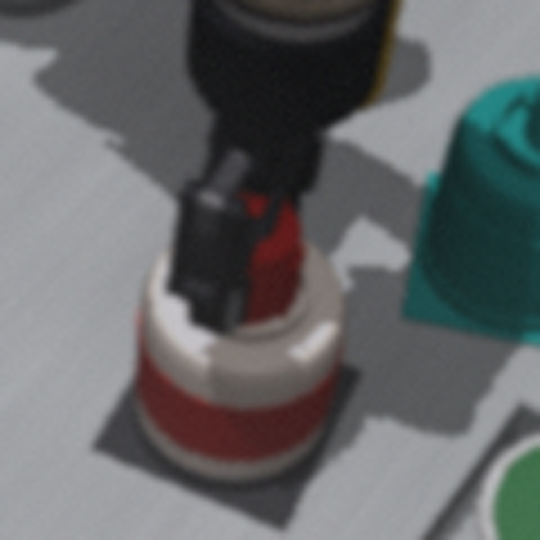

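The fingers straddle the red cap with a pad in front of the near tab (crop 210,260), and no contact force is showing. Closing.

```bash
python3 -m jog '[[[0,0,0],0],[[0,0,0],0],[[0,0,0],0],[[0,0,0],0],[[0,0,0],0],[[0,0,0],0],[[0,0,0],0],[[0,0,0],0],[[0,0,0],0],[[0,0,0],0]]' 3 20
python3 - <<'E'
from h import *
st=manip.sense();print(st["tcp_pos"],st["force"],st["ft_torque"],st["finger_gap"]*85.4)
E
```

```text
t: 4.03
tcp_pos: [0.6714, 0.1239, 0.1174]
tool_rot: [0.704, 0.064, -0.061, -0.704]
force: [0.1, 0.4, 5.0]
finger_gap: 0.576
[0.67137136 0.12385119 0.11739037] [0.14966697 0.43253189 4.9930434 ] [0.04612801 0.16106605 0.02768228] 49.21343037064428
```

Opening is about 50 mm, so both tabs are pressed in. Now turning.

```bash
python3 -m jog '[[[0,0,0],0.05],[[0,0,0],0.15],[[0,0,0],0.25],[[0,0,0],0.35],[[0,0,0],0.45],[[0,0,0],0.55],[[0,0,0],0.65],[[0,0,0],0.75],[[0,0,0],0.85],[[0,0,0],0.95],[[0,0,0],1.05],[[0,0,0],1.15],[[0,0,0],1.25],[[0,0,0],1.35],[[0,0,0],1.45],[[0,0,0],1.55],[[0,0,0],1.55],[[0,0,0],1.55],[[0,0,0],1.55]]'
python3 - <<'E'
from h import *
q=snap("scene");k=dict(interpolation=cv2.INTER_CUBIC)
cv2.imwrite("pics/c3.png",cv2.resize(q["frame"][120:240,250:370,::-1],None,fx=4.5,fy=4.5,**k))
st=manip.sense();M=R.from_quat(st["tool_rot"]).as_matrix();print(st["tcp_pos"],st["force"],st["ft_torque"],st["finger_gap"]*85.4,np.degrees(np.arctan2(M[1,2],M[0,2])))
E
```

```text
t: 5.62
tcp_pos: [0.6712, 0.1227, 0.1174]
tool_rot: [-0.547, 0.447, -0.449, 0.547]
force: [-1.5, -2.7, 6.5]
finger_gap: 0.582
[0.67114349 0.12269019 0.11737084] [-2.08086202 -1.42610146  6.35120537] [-0.45363383  0.29439224 -0.01839392] 49.56213414593122 11.343619445034578
```

View pics/c3.png

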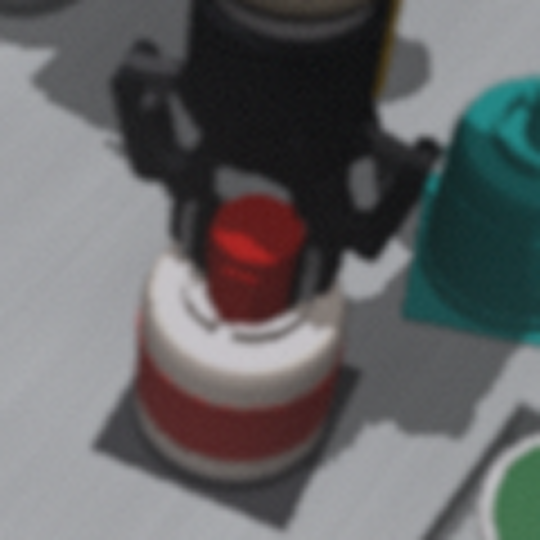

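The cap has turned with the fingers by about 89° (front at crop 255,260) and is still down on the neck. Lifting straight up.

```bash
python3 -m jog '[[[0,-0.3,0],0],[[0,-0.8,0],0],[[0,-1.4,0],0],[[0,-2,0],0],[[0,-2.7,0],0],[[0,-3.4,0],0],[[0,-4.1,0],0],[[0,-4.9,0],0],[[0,-5.7,0],0],[[0,-6.7,0],0],[[0,-8,0],0],[[0,-9.5,0],0],[[0,-11,0],0],[[0,-12,0],0],[[0,-12.5,0],0],[[0,-12.5,0],0]]'
python3 - <<'E'
from h import *
q=snap("scene");k=dict(interpolation=cv2.INTER_CUBIC)
cv2.imwrite("pics/c4.png",cv2.resize(q["frame"][50:240,230:380,::-1],None,fx=3,fy=3,**k))
st=manip.sense();M=R.from_quat(st["tool_rot"]).as_matrix();print(st["tcp_pos"],st["force"],st["finger_gap"]*85.4,np.degrees(np.arctan2(M[1,2],M[0,2])),st["q"])
print(100*M.T@(np.array([.4675,-.0847,.3])-st["tcp_pos"]),M.round(3))
E
```

```text
t: 7.0
tcp_pos: [0.6712, 0.1239, 0.2422]
tool_rot: [-0.546, 0.447, -0.449, 0.548]
force: [0.6, -0.3, -0.6]
finger_gap: 0.58
[0.67050103 0.12384135 0.24090132] [ 0.12721889  0.59267155 -1.02656157] 49.735089729334554 11.345303810902106 [ 1.91034212e-02  5.97287904e-01  1.26775008e+00  3.75772497e-05
  1.27562135e+00 -1.78920339e-01]
[ 16.45394237  -5.92991572 -24.0004068 ] [[ 0.197  0.001  0.98 ]
 [-0.98   0.     0.197]
 [ 0.    -1.     0.001]]
```

View pics/c4.png

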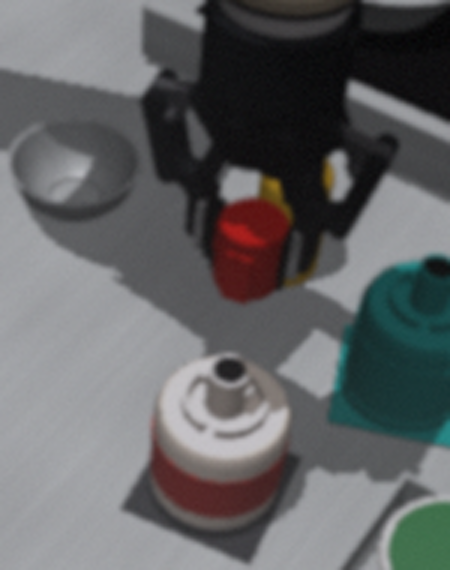

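The cap is held and the neck is bare (crop 230,370). Carrying it to above the tray centre.

```bash
python3 -m jog '[[[0.7,0,-1],0],[[2,0,-3],0],[[3.8,0,-5.5],0],[[5.8,0,-8.5],0],[[7.9,0,-11.5],0],[[9.9,0,-14.5],0],[[12,0,-17.5],0],[[13.7,0,-20],0],[[15.1,0,-22],0],[[16,0,-23.4],0],[[16.4,0,-24],0],[[16.4,2,-24],0],[[16.4,5,-24],0],[[16.4,8,-24],0],[[16.4,11,-24],0],[[16.4,14,-24],0],[[16.4,16.5,-24],0],[[16.4,18.5,-24],0],[[16.4,19,-24],0],[[16.4,19,-24],0]]'
python3 - <<'E'
from h import *
q=snap("scene");k=dict(interpolation=cv2.INTER_CUBIC)
cv2.imwrite("pics/c5.png",cv2.resize(q["frame"][130:290,80:280,::-1],None,fx=3,fy=3,**k))
for _ in range(6):
    st=manip.sense();print(st["tcp_pos"],st["force"],st["finger_gap"]*85.4);snap("top")
E
```

```text
t: 8.72
tcp_pos: [0.4666, -0.0835, 0.0486]
tool_rot: [0.547, -0.449, 0.447, -0.547]
force: [0.4, 0.2, -0.4]
finger_gap: 0.581
[ 0.46735168 -0.083854    0.04979764] [ 0.70179999 -0.24391942 -0.17694388] 49.63680348659582
[ 0.46795284 -0.08415227  0.0506141 ] [ 0.55942482  0.33540805 -0.01375162] 49.856993663504355
[ 0.46824236 -0.08432697  0.05113865] [ 0.07266579 -0.55612866 -1.49907316] 49.32378448008612
[ 0.46837082 -0.08443604  0.05143692] [ 0.181676   -0.30404425 -0.97601513] 49.60921533876342
[ 0.46834307 -0.08449671  0.05153914] [-0.14704735  0.17314221 -1.28689795] 49.43816574340063
[ 0.468214   -0.08446967  0.05152505] [-0.39008864  0.16855194 -0.90114621] 49.57365029903924
```

View pics/c5.png

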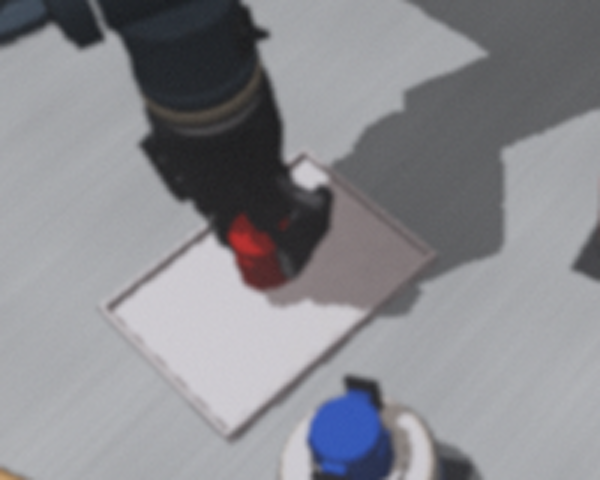

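The cap hangs over the tray's middle (crop 262,265). Lowering in small steps.

```bash
python3 -m jog '[[[0,0.6,0],0],[[0,1.4,0],0],[[0,2.1,0],0],[[0,2.5,0],0],[[0,2.7,0],0],[[0,2.7,0],0],[[0,2.7,0],0],[[0,2.7,0],0]]'; python3 -m jog '[[[0,0.1,0],0],[[0,0.2,0],0],[[0,0.2,0],0],[[0,0.2,0],0]]';python3 -m jog '[[[0,0.1,0],0],[[0,0.2,0],0],[[0,0.2,0],0],[[0,0.2,0],0]]'
```

```text
t: 9.73
tcp_pos: [0.4674, -0.0842, 0.0233]
tool_rot: [0.547, -0.448, 0.448, -0.547]
force: [-0.3, 0.0, -0.1]
finger_gap: 0.583
t: 10.07
tcp_pos: [0.4674, -0.0842, 0.0214]
tool_rot: [-0.547, 0.448, -0.448, 0.547]
force: [0.0, -0.0, -1.2]
finger_gap: 0.579
t: 10.4
tcp_pos: [0.4675, -0.0842, 0.0203]
tool_rot: [-0.547, 0.448, -0.448, 0.547]
force: [-0.1, -0.2, 8.3]
finger_gap: 0.583
```

Floor contact reads 8 N while still held, and the rows at rest exceed 0.05 s. Releasing and retreating straight up.

```bash
python3 -m jog '[[[0,0,0],0],[[0,0,0],0],[[0,0,0],0],[[0,0,0],0],[[0,0,0],0],[[0,0,0],0],[[0,0,0],0],[[0,0,0],0],[[0,0,0],0]]' 8.5; python3 -m jog '[[[0,-0.5,0],0],[[0,-1.5,0],0],[[0,-3,0],0],[[0,-5,0],0],[[0,-7,0],0],[[0,-9,0],0],[[0,-11.5,0],0],[[0,-14,0],0],[[0,-17,0],0],[[0,-20,0],0],[[0,-22,0],0],[[0,-23,0],0],[[0,-23,0],0],[[0,-23,0],0]]'
python3 - <<'E'
from h import *
q=snap("scene");t=snap("top");k=dict(interpolation=cv2.INTER_CUBIC)
cv2.imwrite("pics/c6.png",cv2.resize(q["frame"][130:330,80:280,::-1],None,fx=2.9,fy=2.9,**k))
print(manip.sense()["force"],w2px(q,[.4675,-.0842,.05]),w2px(q,[.6455,-.1661,.147]))
E
```

```text
t: 11.15
tcp_pos: [0.4673, -0.0842, 0.0193]
tool_rot: [0.547, -0.448, 0.448, -0.547]
force: [0.2, -0.6, 0.4]
finger_gap: 0.998
t: 12.32
tcp_pos: [0.4672, -0.0841, 0.2503]
tool_rot: [-0.547, 0.447, -0.449, 0.547]
force: [-0.2, 1.1, -0.4]
finger_gap: 0.994
[ 0.02682773  1.3836929  -0.63569161] [167.8174773  214.82767696] [196.66619803 271.42942822]
```

View pics/c6.png

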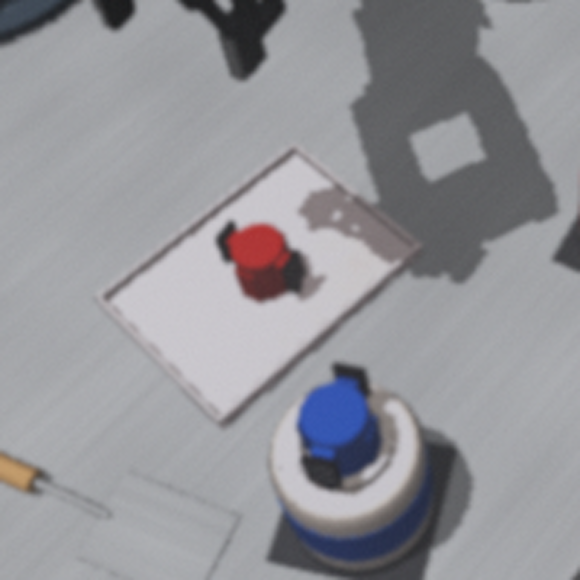

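The red cap stands upright in the middle of the tray (top at crop 258,246), at the predicted pixel. The blue cap is unchanged and the gripper is clear. Handing in.

```bash
python3 -c "
from station import workorder
print(workorder.sign_off())"
```

```text
the job is handed in; nothing more can be done
None
```

The job is handed in. I squeezed the red cap's tabs at 20 N, turned it about 89° while it was down on its neck, and lifted it straight off. I then lowered it into the tray until about 8 N of floor contact showed, released it and withdrew straight up at about 12.3 s.

The last picture showed the cap upright near the tray's centre, the blue cap still on its tub as before, and the gripper about 23 cm clear. No check failed or disagreed beyond 1–2 mm of noise in the TCP readings. The sign-off reports no verdict.

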